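Try cast handle sleeves on the pin gauge and sort them

ROBOT

A 6-joint arm with a two-finger parallel gripper is mounted at the origin on the work surface. World frame = base frame: x ahead of the robot, y to its left, z up, the work surface at z = 0. Lengths are in m, angles in rad, forces in N, time in s.
With the tool pointing down it reaches from about 0.275 to 1 m from the base axis. Payload 8.4 kg.
Tool frame: the origin (TCP) lies on the centre line of the jaws, within the pads' length; the fingertips stand 17 mm ahead of it and the grasp point (between the pads) lies 2 mm behind it; z points along the fingers, y is the line along which they close (so a half turn about z gives the same grasp; the last joint's range is limited). The gripper opens to 85 mm and grips with 20 to 120 N. Pads are 22 mm wide; open, the fingers measure 114 mm over their backs; the gripper's body (76 mm by 85 mm) begins 54 mm behind the grasp point. The pads swing forward as they close: fully open they stand 13 mm farther back than shut.
Start: joints at [1.203, 0.353, 1.633, -0, 1.155, -0.002], TCP at [0.224, 0.584, 0.248] pointing down, gripper open.
Joint ranges: [-2.63, 2.63], [-0.92, 2.1], [0.06, 2.66], [-1.3, 4.44], [0, 2.69], [-3.02, 3.02]. Speed limits (rad/s): [2.22, 2.22, 2.79, 3.14, 3.14, 3.14].

INTERFACE

Orientations are given as a unit quaternion [x, y, z, w].
In Python, from bench import manip gives the robot as it stands.
- The arm moves only by the shell command python3 -m crank 'ROWS' [OPENING] [FORCE]. ROWS is JSON, a list of rows, each a list of 4 numbers: the shift along the tool's x, y, z each as a share of 120 mm, from -1 to 1, then the turn about the tool's z as a share of 60 degrees, from -1 to 1. In form: [[dx, dy, dz, yaw], ...]. A call has 1 to 20 rows; each row shifts and turns the commanded pose from where the row before left it, along the tool's axes as they then stand; what a row does not reach is not made up. A row lasts 1/12 s, in which the tool goes at most 41.7 mm and 7.16 degrees, less where a joint would pass 70% of its speed; a pose out of reach is approached as far as the arm can. A call with a number of a shift or a turn outside -1 to 1 is refused whole. A call with a gripper value outside its range is refused whole. OPENING is the opening, from 0 (shut) to 1 (fully open), set as the call begins (- or left out, the last holds). The fingers move at their own pace and stop on an object; FORCE is the grip in N (left out, the last holds). Time passes only in rows, so rows that do not move let the fingers close. It gives the time, the measured TCP pose, the force, the opening and the grip force at its end, in the units of the state.
- manip.read_state(): the state, without advancing time (a new reading comes with each control period).
- manip.read_camera(name): name is "scene" or "top"; returns the picture (400x640x3 uint8, blue, green, red); there is no depth.
- manip.get_calibration(name): a dict with "camera_matrix" (3x3 intrinsics, pixels), "R" (3x3) and "t" (3): a world point X has camera coordinates R X + t. Camera axes: x right, y down, z forward; pixel columns grow to the right and rows downward; lengths in m; the calibration is good to about 2 mm. A picture is of the moment at which its call begins. get_calibration takes no time and is no camera call.
- manip.finish_job(): hands the job in; it is judged then, once.
The state is a dict: "t": time; "joint_pos": joint angles; "joint_velocities": joint speeds; "tau": joint torques, N m; "eef_pos": TCP position; "tool_rot": TCP orientation; "wrist_force": force on the tool from outside, world axes, zero at the start; "moment": the same for the moment, N m; "grip_width": finger opening in m; "grip_force": force on a finger pad.
Only numpy, scipy, OpenCV 4.12 (cv2) and the standard library are available. Lean on these libraries where they do the work, as an engineer would, in place of code of your own. Each camera call takes 0.05 s, during which the arm holds its last target. There are 200 camera calls.

TASK

Try both sleeves from the green mat on the bench gauge, one after the other: lay it in the trough, let go, and push it gently from behind onto the steel pin as far as it will go without forcing. If it goes fully home against the shoulder, lay it flat in the green tray; if it stops short, lay it flat in the red tray, and sort the first before you try the second. Set them down rather than drop them, and leave the sleeves on the blue board, the paints and the palettes where they are.

Things in the scene. Friction and masses are not known exactly. Their poses are not given: they have to be found in the camera images.
- gauge: Bench gauge, fixed: aluminium base plate 215 x 90 x 10 mm with an open trough along its middle and, at its +x end (x = 62 to 96 mm), a blue upright block 64 mm wide, 62 mm high, that holds the pin. Origin on the table under the trough's middle line; x runs along the trough towards the block.
- trough (a point): Where to lay a sleeve: its bore axis and centre when laid 10 mm clear of the pin's tip, 33 mm above the table, at gauge x = -32 mm. Trough: 160 mm long (gauge x = -105 to +55 mm), open at its -x end; flat floor 14 mm and sloping sides up to 23 mm above the table, which centre an eight-sided sleeve in line with the pin. Axes as the gauge.
- gauge_pin: Level steel pin along the trough, 18 mm thick, bevelled tip, 50 mm long from its shoulder (steel flange 32 mm across). Origin on its axis at the shoulder face, 56 mm along +x from the gauge's origin, 33 mm above the table; x points tip to shoulder: tip at x = -50 mm. A clean sleeve goes home to the shoulder (its centre at x = -28 mm); a webbed one stops 24 mm short (x = -52 mm).
- sleeve_a: One of four outwardly alike cream resin sleeves: eight-sided tube 56 mm long, 38 mm across flats, 54 g, bore 20 mm right through, lying on a flat on the green mat (to try) or blue board (curing). Origin on the bore axis at mid-length, 19 mm above what it lies on; x along the bore, ends alike. It may be clean or have a web of resin across mid-bore, any mix: only trying it tells.
- sleeve_b: One of four outwardly alike cream resin sleeves: eight-sided tube 56 mm long, 38 mm across flats, 54 g, bore 20 mm right through, lying on a flat on the green mat (to try) or blue board (curing). Origin on the bore axis at mid-length, 19 mm above what it lies on; x along the bore, ends alike. It may be clean or have a web of resin across mid-bore, any mix: only trying it tells.
- sleeve_c: One of four outwardly alike cream resin sleeves: eight-sided tube 56 mm long, 38 mm across flats, 54 g, bore 20 mm right through, lying on a flat on the green mat (to try) or blue board (curing). Origin on the bore axis at mid-length, 19 mm above what it lies on; x along the bore, ends alike. It may be clean or have a web of resin across mid-bore, any mix: only trying it tells.
- sleeve_d: One of four outwardly alike cream resin sleeves: eight-sided tube 56 mm long, 38 mm across flats, 54 g, bore 20 mm right through, lying on a flat on the green mat (to try) or blue board (curing). Origin on the bore axis at mid-length, 19 mm above what it lies on; x along the bore, ends alike. It may be clean or have a web of resin across mid-bore, any mix: only trying it tells.
- work_mat: Green cutting mat with the sleeves to be tried, fixed, 115 x 225 mm, 3 mm thick, origin under its centre, y along the long side. Two sleeves lie on it side by side, about 110 mm apart along y.
- curing_board: Blue board with the sleeves that are still curing, fixed, 115 x 225 mm, 3 mm thick, origin under its centre, y along the long side. Two sleeves lie on it side by side, about 110 mm apart along y.
- tray_green: Shallow clear tray with a green floor liner and green tags on its ends, fixed, 155 x 140 mm outside, walls 3 mm thick and 30 mm high; origin under its centre, x along the 155 mm side, inner floor 3 mm above the origin. Takes two sleeves lying end to end along x (33 mm either side of its centre).
- tray_red: Shallow clear tray with a red floor liner and red tags on its ends, fixed, 155 x 140 mm outside, walls 3 mm thick and 30 mm high; origin under its centre, x along the 155 mm side, inner floor 3 mm above the origin. Takes two sleeves lying end to end along x (33 mm either side of its centre).
- paint_bottle: Purple dropper bottle with a black cap, loose bystander, 26 mm across, 88 mm tall, origin under its centre.
- paint_jar: Crimson paint jar with a white lid, loose bystander, 47 mm across, 50 mm tall, origin under its centre.
- palette_stack: Stack of three cream resin palettes, loose bystander, about 100 x 135 mm, 24 mm high, origin under its centre.
There are look-alikes about, which are no part of the job. What is shaped like the sleeve_a but turquoise is not meant.

How it is judged:
On the way, in this order (a step that is already met when the one before it is completed fails the run):
1. a sleeve lies in the trough and is pushed from behind (not held over its middle) over the tip of the pin (((x of sleeve_a in the frame of gauge_pin between -0.075 and -0.058 m and y of sleeve_a in the frame of gauge_pin between -0.003 and 0.003 m and z of sleeve_a in the frame of gauge_pin between -0.003 and 0.003 m and angle between the x axis of sleeve_a and the x axis of gauge_pin, either way round below 0.1 rad and horizontal distance between the grasp point and sleeve_a above 0.03 m) or (x of sleeve_b in the frame of gauge_pin between -0.075 and -0.058 m and y of sleeve_b in the frame of gauge_pin between -0.003 and 0.003 m and z of sleeve_b in the frame of gauge_pin between -0.003 and 0.003 m and angle between the x axis of sleeve_b and the x axis of gauge_pin, either way round below 0.1 rad and horizontal distance between the grasp point and sleeve_b above 0.03 m) or (x of sleeve_c in the frame of gauge_pin between -0.075 and -0.058 m and y of sleeve_c in the frame of gauge_pin between -0.003 and 0.003 m and z of sleeve_c in the frame of gauge_pin between -0.003 and 0.003 m and angle between the x axis of sleeve_c and the x axis of gauge_pin, either way round below 0.1 rad and horizontal distance between the grasp point and sleeve_c above 0.03 m) or (x of sleeve_d in the frame of gauge_pin between -0.075 and -0.058 m and y of sleeve_d in the frame of gauge_pin between -0.003 and 0.003 m and z of sleeve_d in the frame of gauge_pin between -0.003 and 0.003 m and angle between the x axis of sleeve_d and the x axis of gauge_pin, either way round below 0.1 rad and horizontal distance between the grasp point and sleeve_d above 0.03 m))), for 0.02 s.
2. it is pushed as far as it will go: home to the shoulder within 3 mm if clean, against its web if not (((x of sleeve_a in the frame of gauge_pin between -0.031 and -0.02 m and y of sleeve_a in the frame of gauge_pin between -0.003 and 0.003 m and z of sleeve_a in the frame of gauge_pin between -0.003 and 0.003 m and angle between the x axis of sleeve_a and the x axis of gauge_pin, either way round below 0.1 rad) or (x of sleeve_b in the frame of gauge_pin between -0.055 and -0.02 m and y of sleeve_b in the frame of gauge_pin between -0.003 and 0.003 m and z of sleeve_b in the frame of gauge_pin between -0.003 and 0.003 m and angle between the x axis of sleeve_b and the x axis of gauge_pin, either way round below 0.1 rad) or (x of sleeve_c in the frame of gauge_pin between -0.031 and -0.02 m and y of sleeve_c in the frame of gauge_pin between -0.003 and 0.003 m and z of sleeve_c in the frame of gauge_pin between -0.003 and 0.003 m and angle between the x axis of sleeve_c and the x axis of gauge_pin, either way round below 0.1 rad) or (x of sleeve_d in the frame of gauge_pin between -0.055 and -0.02 m and y of sleeve_d in the frame of gauge_pin between -0.003 and 0.003 m and z of sleeve_d in the frame of gauge_pin between -0.003 and 0.003 m and angle between the x axis of sleeve_d and the x axis of gauge_pin, either way round below 0.1 rad))), for 0.2 s.
3. with that one in its tray, the other sleeve is pushed from behind over the tip of the pin (((x of sleeve_a in the frame of tray_green between -0.075 and 0.075 m and y of sleeve_a in the frame of tray_green between -0.068 and 0.068 m and z of sleeve_a in the frame of tray_green between 0.015 and 0.027 m) or (x of sleeve_b in the frame of tray_red between -0.075 and 0.075 m and y of sleeve_b in the frame of tray_red between -0.068 and 0.068 m and z of sleeve_b in the frame of tray_red between 0.015 and 0.027 m) or (x of sleeve_c in the frame of tray_green between -0.075 and 0.075 m and y of sleeve_c in the frame of tray_green between -0.068 and 0.068 m and z of sleeve_c in the frame of tray_green between 0.015 and 0.027 m) or (x of sleeve_d in the frame of tray_red between -0.075 and 0.075 m and y of sleeve_d in the frame of tray_red between -0.068 and 0.068 m and z of sleeve_d in the frame of tray_red between 0.015 and 0.027 m)) and ((x of sleeve_a in the frame of gauge_pin between -0.075 and -0.058 m and y of sleeve_a in the frame of gauge_pin between -0.003 and 0.003 m and z of sleeve_a in the frame of gauge_pin between -0.003 and 0.003 m and angle between the x axis of sleeve_a and the x axis of gauge_pin, either way round below 0.1 rad and horizontal distance between the grasp point and sleeve_a above 0.03 m) or (x of sleeve_b in the frame of gauge_pin between -0.075 and -0.058 m and y of sleeve_b in the frame of gauge_pin between -0.003 and 0.003 m and z of sleeve_b in the frame of gauge_pin between -0.003 and 0.003 m and angle between the x axis of sleeve_b and the x axis of gauge_pin, either way round below 0.1 rad and horizontal distance between the grasp point and sleeve_b above 0.03 m) or (x of sleeve_c in the frame of gauge_pin between -0.075 and -0.058 m and y of sleeve_c in the frame of gauge_pin between -0.003 and 0.003 m and z of sleeve_c in the frame of gauge_pin between -0.003 and 0.003 m and angle between the x axis of sleeve_c and the x axis of gauge_pin, either way round below 0.1 rad and horizontal distance between the grasp point and sleeve_c above 0.03 m) or (x of sleeve_d in the frame of gauge_pin between -0.075 and -0.058 m and y of sleeve_d in the frame of gauge_pin between -0.003 and 0.003 m and z of sleeve_d in the frame of gauge_pin between -0.003 and 0.003 m and angle between the x axis of sleeve_d and the x axis of gauge_pin, either way round below 0.1 rad and horizontal distance between the grasp point and sleeve_d above 0.03 m))), for 0.02 s.
4. the other is pushed as far as it will go too (((x of sleeve_a in the frame of tray_green between -0.075 and 0.075 m and y of sleeve_a in the frame of tray_green between -0.068 and 0.068 m and z of sleeve_a in the frame of tray_green between 0.015 and 0.027 m) or (x of sleeve_b in the frame of tray_red between -0.075 and 0.075 m and y of sleeve_b in the frame of tray_red between -0.068 and 0.068 m and z of sleeve_b in the frame of tray_red between 0.015 and 0.027 m) or (x of sleeve_c in the frame of tray_green between -0.075 and 0.075 m and y of sleeve_c in the frame of tray_green between -0.068 and 0.068 m and z of sleeve_c in the frame of tray_green between 0.015 and 0.027 m) or (x of sleeve_d in the frame of tray_red between -0.075 and 0.075 m and y of sleeve_d in the frame of tray_red between -0.068 and 0.068 m and z of sleeve_d in the frame of tray_red between 0.015 and 0.027 m)) and ((x of sleeve_a in the frame of gauge_pin between -0.031 and -0.02 m and y of sleeve_a in the frame of gauge_pin between -0.003 and 0.003 m and z of sleeve_a in the frame of gauge_pin between -0.003 and 0.003 m and angle between the x axis of sleeve_a and the x axis of gauge_pin, either way round below 0.1 rad) or (x of sleeve_b in the frame of gauge_pin between -0.055 and -0.02 m and y of sleeve_b in the frame of gauge_pin between -0.003 and 0.003 m and z of sleeve_b in the frame of gauge_pin between -0.003 and 0.003 m and angle between the x axis of sleeve_b and the x axis of gauge_pin, either way round below 0.1 rad) or (x of sleeve_c in the frame of gauge_pin between -0.031 and -0.02 m and y of sleeve_c in the frame of gauge_pin between -0.003 and 0.003 m and z of sleeve_c in the frame of gauge_pin between -0.003 and 0.003 m and angle between the x axis of sleeve_c and the x axis of gauge_pin, either way round below 0.1 rad) or (x of sleeve_d in the frame of gauge_pin between -0.055 and -0.02 m and y of sleeve_d in the frame of gauge_pin between -0.003 and 0.003 m and z of sleeve_d in the frame of gauge_pin between -0.003 and 0.003 m and angle between the x axis of sleeve_d and the x axis of gauge_pin, either way round below 0.1 rad))), for 0.2 s.
At the end, for the whole second after the job is handed in: Each sleeve that lay on the green mat lies flat on the floor of its tray (clean: green; blocked: red), released and at rest; each sleeve on the blue board is within 10 mm of its start (((x of sleeve_a in the frame of tray_green between -0.075 and 0.075 m and y of sleeve_a in the frame of tray_green between -0.068 and 0.068 m and z of sleeve_a in the frame of tray_green between 0.015 and 0.027 m) or (distance of sleeve_a from where it was at the start of the episode below 0.01 m and x of sleeve_a in the frame of curing_board between -0.06 and 0.06 m and y of sleeve_a in the frame of curing_board between -0.115 and 0.115 m)) and ((x of sleeve_b in the frame of tray_red between -0.075 and 0.075 m and y of sleeve_b in the frame of tray_red between -0.068 and 0.068 m and z of sleeve_b in the frame of tray_red between 0.015 and 0.027 m) or (distance of sleeve_b from where it was at the start of the episode below 0.01 m and x of sleeve_b in the frame of curing_board between -0.06 and 0.06 m and y of sleeve_b in the frame of curing_board between -0.115 and 0.115 m)) and ((x of sleeve_c in the frame of tray_green between -0.075 and 0.075 m and y of sleeve_c in the frame of tray_green between -0.068 and 0.068 m and z of sleeve_c in the frame of tray_green between 0.015 and 0.027 m) or (distance of sleeve_c from where it was at the start of the episode below 0.01 m and x of sleeve_c in the frame of curing_board between -0.06 and 0.06 m and y of sleeve_c in the frame of curing_board between -0.115 and 0.115 m)) and ((x of sleeve_d in the frame of tray_red between -0.075 and 0.075 m and y of sleeve_d in the frame of tray_red between -0.068 and 0.068 m and z of sleeve_d in the frame of tray_red between 0.015 and 0.027 m) or (distance of sleeve_d from where it was at the start of the episode below 0.01 m and x of sleeve_d in the frame of curing_board between -0.06 and 0.06 m and y of sleeve_d in the frame of curing_board between -0.115 and 0.115 m)) and linear speed of each of sleeve_a, sleeve_b, sleeve_c, sleeve_d below 0.02 m/s); the robot touches nothing.
It fails at once if a sleeve is forced against the pin or its shoulder (over 40 N) (contact force between any of sleeve_a, sleeve_b, sleeve_c, sleeve_d and gauge_pin above 40 N).
It fails at once if a sleeve is dropped or thrown (faster than 0.8 m/s out of the fingers, a fall of about 30 mm) ((linear speed of sleeve_a above 0.8 m/s and contact force between sleeve_a and the fingers below 0.05 N) or (linear speed of sleeve_b above 0.8 m/s and contact force between sleeve_b and the fingers below 0.05 N) or (linear speed of sleeve_c above 0.8 m/s and contact force between sleeve_c and the fingers below 0.05 N) or (linear speed of sleeve_d above 0.8 m/s and contact force between sleeve_d and the fingers below 0.05 N)).
It fails at once if a paint or the palette stack is knocked over or shifted by more than 20 mm (distance of any of paint_bottle, paint_jar, palette_stack from where it was at the start of the episode above 0.02 m).
It also fails if it takes over 72 s, if anything falls off the work surface, if the arm or the gripper's body presses on something with over 40 N, if the wrist force passes 120 N, or if a joint passes its speed limit or range.

## Working session

There is one attempt and no reset: what is moved stays moved. The work goes in short steps, Python scripts to look and compute and a shell command to move; the robot and the scene stay as the last step left them, time stands still between calls to the robot, and variables do not carry over. Pictures are saved under pics/ and viewed, at most 10 in all, crops included, and the job is handed in when it is done.

```bash
mkdir -p pics; ls
python3 - <<'E'
from bench import manip
import cv2
s=manip.read_state(); print({k:s[k] for k in ('t','eef_pos','tool_rot','grip_width','wrist_force')})
for n in ('scene','top'):
    c=manip.get_calibration(n); print(n,c)
    cv2.imwrite(f'pics/{n}0.png',manip.read_camera(n))
E
```

```text
pics
{'t': 0.0, 'eef_pos': array([0.22339282, 0.58322691, 0.24755737]), 'tool_rot': array([ 1.81868763e-01,  9.83322563e-01, -6.88830049e-04, -1.27426095e-04]), 'grip_width': 0.08577560090299978, 'wrist_force': array([-0.60086478,  0.03754589, -0.54729313])}
scene {'camera_matrix': array([[500.04731902,   0.        , 318.31782621],
       [  0.        , 500.04731902, 204.92445381],
       [  0.        ,   0.        ,   1.        ]]), 'R': array([[ 0.64913284,  0.76067196,  0.0021745 ],
       [ 0.60297063, -0.51280868, -0.61110857],
       [-0.46373805,  0.39800179, -0.7915438 ]]), 't': array([-0.41950598, -0.27140966,  1.35196324])}
top {'camera_matrix': array([[379.5110827 ,   0.        , 323.00879789],
       [  0.        , 379.5110827 , 193.85134055],
       [  0.        ,   0.        ,   1.        ]]), 'R': array([[ 0.02128979, -0.99970011,  0.01210083],
       [-0.98700338, -0.02294465, -0.15905302],
       [ 0.15928297, -0.00855736, -0.98719588]]), 't': array([0.05272719, 0.56685969, 0.91490623])}
```

View pics/top0.png

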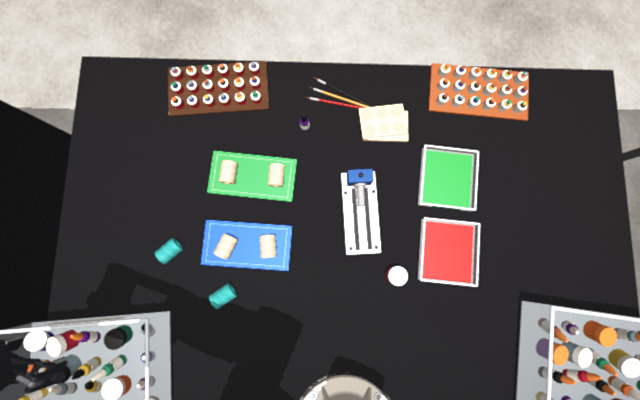

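View pics/scene0.png

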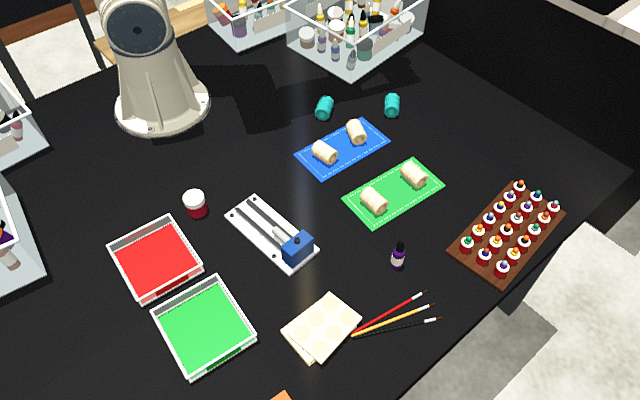

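Candidates in the top view:
- Cream sleeves on the green mat at (228,172) and (276,175). These are the ones wanted.
- Cream sleeves on the blue board at (226,245) and (268,245). Leave these.
- Turquoise look-alikes at (168,250) and (222,296), and cream palettes at (384,122). Not meant.

The gauge runs away from the robot at (361,212) with its block at the top. The trays are at (449,178) green and (449,252) red.

```bash
cat > h.py <<'E'
import cv2,numpy as np
from bench import manip
CAL={n:manip.get_calibration(n) for n in('scene','top')}
def ray(n,px,z):
    c=CAL[n];px=np.atleast_2d(np.float64(px))
    d=np.c_[px,np.ones(len(px))]@np.linalg.inv(c['camera_matrix']).T@c['R']
    o=-c['R'].T@c['t']
    return (o+d*((z-o[2])/d[:,2:]))[:,:2]
def proj(n,X):
    c=CAL[n];p=(np.atleast_2d(X)@c['R'].T+c['t'])@c['camera_matrix'].T
    return p[:,:2]/p[:,2:]
def blobs(im,lo,hi,amin=60):
    m=cv2.inRange(cv2.cvtColor(im,cv2.COLOR_BGR2HSV),np.array(lo),np.array(hi))
    cs,_=cv2.findContours(m,cv2.RETR_EXTERNAL,cv2.CHAIN_APPROX_NONE)
    return [c for c in cs if cv2.contourArea(c)>amin]
def rect(n,c,z):
    "centre, sizes, angle of long side (deg), of a contour cast on plane z"
    P=ray(n,c.reshape(-1,2),z).astype(np.float32)
    (cx,cy),(w,h),a=cv2.minAreaRect(P*1000)
    if w<h: a+=90; w,h=h,w
    M=cv2.moments(c); cen=ray(n,[M['m10']/M['m00'],M['m01']/M['m00']],z)[0]*1000
    return np.round([cx,cy,w,h,(a+90)%180-90,*cen],1)
def delta(x,y,z,ang=None):
    "tool-axis shift to reach the world point, share of 120 mm; yaw share of 60 deg for tool x at ang deg"
    from scipy.spatial.transform import Rotation as Ro
    s=manip.read_state();R=Ro.from_quat(s['tool_rot']).as_matrix()
    d=R.T@(np.array([x,y,z])-s['eef_pos']);a=np.degrees(np.arctan2(R[1,0],R[0,0]))
    print('pos',s['eef_pos'].round(4),'ang',a.round(2),'shift',(d/.12).round(3),'yaw',None if ang is None else round(((a-ang+180)%360-180)/60,3))
E
python3 - <<'E'
from h import *
for n in('top','scene'):
    im=cv2.imread(f'pics/{n}0.png')
    for nm,lo,hi,z in(('cream',(5,25,120),(30,130,255),.022),('green',(45,120,60),(75,255,255),.003),('red',(0,200,100),(6,255,255),.003),('blue',(100,120,50),(120,255,255),.003),('white',(0,0,170),(180,25,255),.01)):
        for c in blobs(im,lo,hi,100):
            M=cv2.moments(c);p=(M['m10']/M['m00'],M['m01']/M['m00'])
            r=rect(n,c,z)
            if r[0]>150 and r[2]<300: print(n,nm,np.round(p),r)
t=cv2.imread('pics/top0.png')[140:280,195:490]
s=cv2.imread('pics/scene0.png')[130:290,220:450]
cv2.imwrite('pics/crop.png',np.vstack([cv2.resize(t,(620,294),interpolation=2),cv2.resize(s[:140],(620,300),interpolation=2)]))
E
```

```text
top cream [227. 247.] [430.3 309.2  56.2  37.7 -23.8 428.3 305.3]
top cream [277. 176.] [617.6 189.   61.6  37.4  -3.1 613.  185.9]
top cream [229. 173.] [622.5 314.7  61.3  39.3  -4.9 619.  310.1]
top cream [448.  71.] [ 917.1 -269.1   96.6   50.7   87.5  918.5 -270.6]
top green [447. 179.] [ 622.4 -266.1  139.2  121.9   -5.5  621.4 -266. ]
top green [252. 176.] [617.4 255.  226.9 116.9  85.2 616.7 254.9]
top blue [246. 245.] [435.4 259.8 229.1 119.1  87.1 434.7 259.9]
top blue [360. 176.] [622.7 -32.4  67.2  41.  -85.7 623.6 -31.4]
top white [564. 349.] [ 176.4 -576.5  296.2  232.7   83.3  195.  -540.3]
top white [398. 276.] [ 365.6 -128.7   48.8   47.3  -88.8  365.3 -129.1]
top white [267. 246.] [432.6 205.6  56.   20.5   2.5 432.3 205.6]
top white [224. 247.] [430.9 315.2  59.2  28.8 -24.6 428.7 315.8]
top white [449. 252.] [ 429.7 -263.1  164.3  152.6   -4.7  428.3 -263.2]
top white [361. 218.] [525.5 -33.5 214.7  91.3   4.4 510.6 -34.1]
top white [275. 173.] [622.8 192.   52.3  21.6  -1.7 623.5 192.5]
top white [226. 171.] [627.8 320.4  53.8  22.5  -6.2 627.6 321.2]
top white [
[... 1290 characters left out ...]
 98.  -89.5 765.7 -95.6]
scene white [202. 325.] [ 613.8 -261.5  173.8  148.4   -5.4  614.5 -264.3]
scene white [153. 256.] [ 420.6 -257.   180.5  148.4   -4.6  418.1 -259.3]
scene white [265. 230.] [526.9 -34.8 217.5  91.1   4.3 515.4 -41.3]
scene white [193. 198.] [ 337.1 -114.2   59.3   47.6  -32.5  337.4 -113.2]
scene white [373. 196.] [ 6.002e+02  2.022e+02  5.720e+01  3.060e+01 -6.000e-01  6.010e+02
  2.045e+02]
scene white [414. 170.] [605.7 332.9  57.8  32.5  -8.5 605.4 334.2]
scene white [323. 148.] [408.6 217.2  57.9  30.5   6.4 409.7 217.9]
scene white [355. 127.] [406.5 329.4  58.1  27.8 -27.1 406.6 329.5]
scene white [631.  19.] [ 599.7 1343.2  164.2   65.   -61.9  615.4 1335.1]
```

View pics/crop.png

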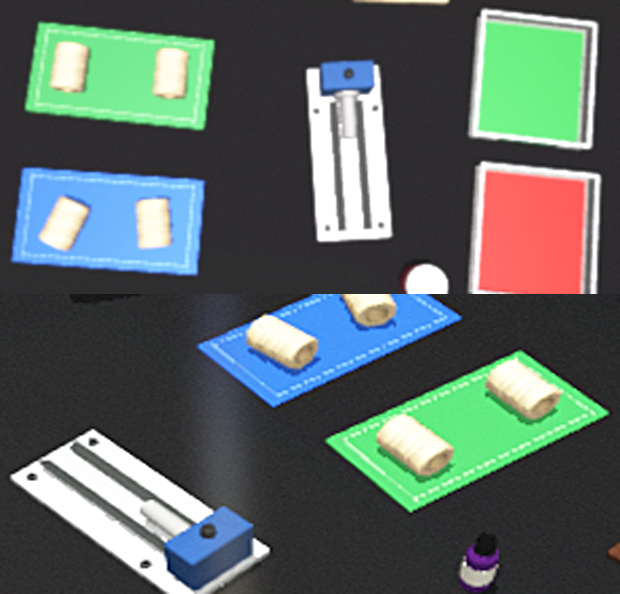

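Run:
```python
from h import *
a=np.radians(4.4);u=np.array([np.cos(a),np.sin(a)]);v=np.array([-u[1],u[0]]);c0=np.array([.5262,-.0341])
for n in('top','scene'):
    print(n,'cam',-CAL[n]['R'].T@CAL[n]['t'])
    im=cv2.imread(f'pics/{n}0.png')
    for c in blobs(im,(100,120,50),(120,255,255),100):
        for z in(.010,.062):
            P=(ray(n,c.reshape(-1,2),z)-c0)
            if np.abs(P).max()>.3: continue
            g=np.c_[P@u,P@v]*1000
            print(n,z,'x',np.percentile(g[:,0],[1,99]).round(1),'y',np.percentile(g[:,1],[1,99]).round(1))
    # sleeves: cream or white, on the mat hull
    m=cv2.inRange(cv2.cvtColor(im,cv2.COLOR_BGR2HSV),(0,0,90),(40,130,255))
    cs,_=cv2.findContours(m,cv2.RETR_EXTERNAL,cv2.CHAIN_APPROX_NONE)
    for c in cs:
        if cv2.contourArea(c)<200: continue
        r=rect(n,c,.022)
        if 580<r[0]<660 and 120<r[1]<380: print(n,'sleeve',r)
    # tray liners
    for nm,lo,hi in(('red',(0,150,100),(6,255,255)),('red2',(172,150,100),(180,255,255)),('green',(45,120,60),(75,255,255))):
        for c in blobs(im,lo,hi,800): print(n,nm,rect(n,c,.003))
delta_=delta(.617,.1893,.15,176.3)
```

```text
top cam [0.4126409  0.07354696 0.99271437]
top 0.01 x [ 74.8 115.3] y [-38.1  28.2]
top 0.062 x [ 65.2 103.6] y [-29.9  32.9]
top sleeve [617.7 188.9  61.9  39.3  -1.5 617.4 189.2]
top sleeve [622.6 314.9  62.1  40.9  -4.3 622.3 315. ]
top red [ 428.4 -261.7  143.3  120.6   -4.3  427.6 -261.4]
top green [ 622.4 -266.1  139.2  121.9   -5.5  621.4 -266. ]
top green [617.4 255.  226.9 116.9  85.2 616.7 254.9]
scene cam [ 1.06292396 -0.35815859  0.90518957]
scene 0.01 x [43.8 99.6] y [-29.3  54.9]
scene 0.062 x [ 70.9 123.4] y [-48.7  30.5]
scene sleeve [614.7 189.8  75.5  45.9  -4.2 615.4 189.1]
scene sleeve [619.6 315.4  76.5  49.2  -6.  620.4 315.1]
scene red [ 419.9 -258.2  131.   129.2   85.4  422.1 -260.3]
scene green [ 614.5 -263.   135.   131.    -5.4  617.3 -265.2]
scene green [617.3 254.3 227.8 117.8  85.3 618.7 249. ]
pos [0.2234 0.5833 0.2476] ang 159.04 shift [-4.237 -1.892  0.816] yaw -0.288
```

The crop confirms two cream sleeves on the green mat, at about (.617,.189) and (.621,.315), both lying nearly along world x. I'll start with the right-hand one.

```bash
python3 -m crank '[[0,0,0.1,-0.096],[0,0,0.1,-0.096],[0,0,0.1,-0.096]]' 0.9 25; python3 -c "
from h import *
delta(.617,.1893,.15,176.3)"
```

```text
t: 0.35
eef_pos: [0.2235, 0.5835, 0.2116]
tool_rot: [0.03, 1.0, -0.0, -0.0]
wrist_force: [-0.4, -0.0, 0.3]
grip_width: 0.0768
grip_force: 0.0
pos [0.2235 0.5835 0.2116] ang 176.61 shift [-3.468 -3.085  0.514] yaw 0.005
```

```bash
python3 -m crank '[[-0.217,-0.193,0.03,0],[-0.217,-0.193,0.03,0],[-0.217,-0.193,0.03,0],[-0.217,-0.193,0.03,0],[-0.217,-0.193,0.03,0],[-0.217,-0.193,0.03,0],[-0.217,-0.193,0.03,0],[-0.217,-0.193,0.03,0],[-0.217,-0.193,0.03,0],[-0.217,-0.193,0.03,0],[-0.217,-0.193,0.03,0],[-0.217,-0.193,0.03,0],[-0.217,-0.193,0.03,0],[-0.217,-0.193,0.03,0],[-0.217,-0.193,0.03,0],[-0.217,-0.193,0.03,0],[0,0,0,0]]' 0.75; python3 -c "
from h import *
delta(.617,.1893,.03,176.3)"
```

```text
t: 1.77
eef_pos: [0.619, 0.1829, 0.1538]
tool_rot: [0.034, 0.999, -0.001, 0.001]
wrist_force: [-0.3, 1.0, 0.7]
grip_width: 0.064
grip_force: 0.0
pos [0.619  0.1829 0.1538] ang 176.14 shift [0.022 0.054 1.031] yaw -0.003
```

```bash
python3 -m crank '[[0.02,0.05,0,0],[0,0,0.25,0],[0,0,0.25,0],[0,0,0.25,0],[0,0,0.14,0],[0,0,0,0],[0,0,0,0]]'; python3 -c "
from h import *
delta(.617,.1893,.03,176.3)"
```

```text
t: 2.35
eef_pos: [0.6121, 0.1943, 0.0473]
tool_rot: [0.032, 1.0, -0.0, -0.001]
wrist_force: [0.5, 0.2, -0.1]
grip_width: 0.0639
grip_force: 0.0
pos [0.6121 0.1943 0.0473] ang 176.39 shift [-0.044 -0.039  0.144] yaw 0.001
```

```bash
python3 -m crank '[[-0.044,-0.039,0.072,0],[0,0,0.072,0],[0,0,0,0],[0,0,0,0],[0,0,0,0]]'; python3 -m crank '[[0,0,0,0],[0,0,0,0],[0,0,0,0],[0,0,0,0],[0,0,0,0],[0,0,0,0]]' 0.2 30;  python3 -c "
from h import *
delta(.617,.1893,.03,176.3)"
```

```text
t: 2.77
eef_pos: [0.6187, 0.1883, 0.031]
tool_rot: [0.032, 0.999, 0.0, 0.0]
wrist_force: [0.1, -0.1, -0.6]
grip_width: 0.0639
grip_force: 0.0
t: 3.27
eef_pos: [0.6189, 0.1884, 0.0312]
tool_rot: [0.032, 0.999, 0.0, 0.0]
wrist_force: [-1.3, 0.1, 6.3]
grip_width: 0.0375
grip_force: 30.9
pos [0.6189 0.1884 0.0312] ang 176.32 shift [0.016 0.007 0.01 ] yaw 0.0
```

```bash
python3 -m crank '[[0,0,-0.1,0],[0,0,-0.25,0],[0,0,-0.25,0],[0,0,-0.25,0],[0,0,-0.15,-0.0675],[0,0,0,-0.0675],[0,0,0,0]]';  python3 -c "
from h import *
delta(.501,-.036,.13,184.4)"
```

```text
t: 3.85
eef_pos: [0.6192, 0.1885, 0.1528]
tool_rot: [-0.04, 0.999, 0.0, 0.001]
wrist_force: [-0.1, -0.5, -1.6]
grip_width: 0.0371
grip_force: 30.4
pos [0.6192 0.1885 0.1528] ang -175.4 shift [ 1.133 -1.786  0.186] yaw 0.003
```

```bash
python3 -m crank '[[0.126,-0.198,0.02,0],[0.126,-0.198,0.02,0],[0.126,-0.198,0.02,0],[0.126,-0.198,0.02,0],[0.126,-0.198,0.02,0],[0.126,-0.198,0.02,0],[0.126,-0.198,0.02,0],[0.126,-0.198,0.02,0],[0.126,-0.198,0.02,0],[0,0,0,0],[0,0,0,0],[0,0,0,0]]';  python3 - <<'E'
from h import *
delta(.501,-.036,.13,184.4)
for n in('top','scene'): cv2.imwrite(f'pics/{n}1.png',manip.read_camera(n))
t=cv2.imread('pics/top1.png')[150:270,310:420]
s=cv2.imread('pics/scene1.png')[130:290,190:350]
cv2.imwrite('pics/c1.png',np.hstack([cv2.resize(t,(400,436),interpolation=2),cv2.resize(s,(400,436),interpolation=2)]))
E
```

```text
t: 4.85
eef_pos: [0.4993, -0.0354, 0.1289]
tool_rot: [-0.038, 0.999, 0.0, -0.0]
wrist_force: [-0.3, 0.5, -0.7]
grip_width: 0.0373
grip_force: 30.4
pos [ 0.4993 -0.0354  0.1289] ang -175.7 shift [-0.013 -0.006 -0.009] yaw -0.002
```

View pics/c1.png

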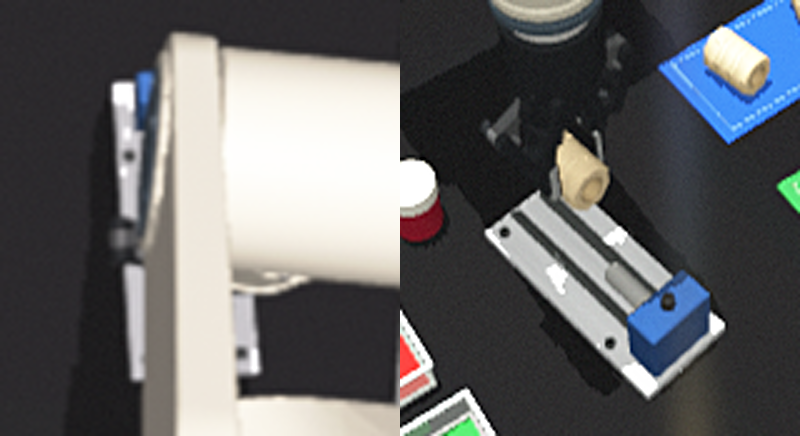

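```bash
python3 -m crank '[[-0.013,-0.006,0.2,0],[0,0,0.2,0],[0,0,0.2,0],[0,0,0.03,0],[0,0,0,0],[0,0,0,0]]' - 20;  python3 - <<'E'
from h import *
delta(.501,-.036,.0422,184.4)
print(proj('scene',[.4975,-.0352,.118]))
E
```

```text
t: 5.45
eef_pos: [0.5014, -0.0356, 0.0539]
tool_rot: [-0.039, 0.999, 0.0, -0.0]
wrist_force: [0.8, 0.7, 0.0]
grip_width: 0.0377
grip_force: 30.4
pos [ 0.5014 -0.0356  0.0539] ang -175.55 shift [ 0.004 -0.003  0.097] yaw 0.001
[[257.61155471 192.35142203]]
```

```bash
python3 -m crank '[[0,-0.003,0.04,0],[0,0,0.03,0],[0,0,0.015,0],[0,0,0,0],[0,0,0,0]]' - 20;  python3 - <<'E'
from h import *
delta(.501,-.036,.0422,184.4)
for n in('top','scene'): cv2.imwrite(f'pics/{n}2.png',manip.read_camera(n))
E
```

```text
t: 5.87
eef_pos: [0.501, -0.0365, 0.0434]
tool_rot: [-0.039, 0.999, -0.0, 0.0]
wrist_force: [0.3, -0.4, -0.9]
grip_width: 0.037
grip_force: 30.4
pos [ 0.501  -0.0365  0.0434] ang -175.59 shift [0.    0.004 0.01 ] yaw 0.0
```

```bash
python3 -m crank '[[0,0.002,0.01,0],[0,0,0,0],[0,0,0,0]]' 0.2 20; python3 -m crank '[[0,0,0.01,0],[0,0,0,0],[0,0,0,0]]' 0.2 20; python3 -m crank '[[0,0,0,0],[0,0,0,0],[0,0,0,0],[0,0,0,0],[0,0,0,0]]' 0.75 20
```

```text
t: 6.22
eef_pos: [0.5012, -0.0362, 0.0421]
tool_rot: [-0.039, 0.999, -0.0, 0.0]
wrist_force: [0.3, -0.6, -0.2]
grip_width: 0.0374
grip_force: 30.6
t: 6.47
eef_pos: [0.5012, -0.0362, 0.0421]
tool_rot: [-0.039, 0.999, -0.0, 0.0]
wrist_force: [-5.1, -0.2, 21.1]
grip_width: 0.0372
grip_force: 32.8
t: 6.88
eef_pos: [0.5008, -0.0361, 0.0406]
tool_rot: [-0.039, 0.999, 0.0, -0.0]
wrist_force: [-0.2, 0.4, 0.2]
grip_width: 0.064
grip_force: 0.0
```

```bash
python3 -m crank '[[0,0,-0.2,0],[0,0,-0.2,0],[0,0,-0.1,0],[0.2,0,0,0],[0.2,0,0,0],[0.05,0,0,0],[0,0,0,0],[0,0,0,0]]' 0 20;  python3 - <<'E'
from h import *
delta(.447,-.0402,.042,184.4)
for n in('top','scene'): cv2.imwrite(f'pics/{n}3.png',manip.read_camera(n))
t=cv2.imread('pics/top3.png')[150:270,310:420]
s=cv2.imread('pics/scene3.png')[130:290,190:350]
cv2.imwrite('pics/c3.png',np.hstack([cv2.resize(t,(400,436),interpolation=2),cv2.resize(s,(400,436),interpolation=2)]))
print(proj('scene',[[.4985,-.036,.033],[.4985+.028,-.034,.033]]))
E
```

```text
t: 7.55
eef_pos: [0.4478, -0.0404, 0.101]
tool_rot: [-0.038, 0.999, -0.0, 0.001]
wrist_force: [0.0, 0.6, -1.3]
grip_width: -0.0001
grip_force: 0.0
pos [ 0.4478 -0.0404  0.101 ] ang -175.59 shift [0.007 0.002 0.492] yaw 0.0
[[261.28149487 217.63726097]
 [269.85168512 225.205923  ]]
```

View pics/c3.png

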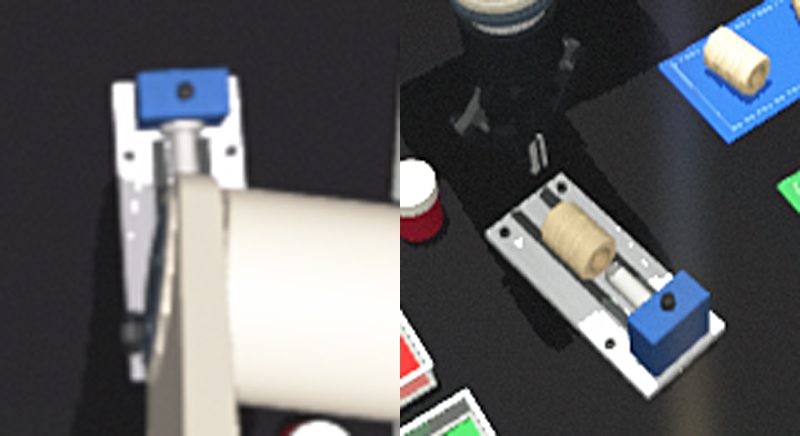

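Sleeve at crop (577,240) sits in the trough, in line with the pin and clear of its tip, and the fingers are behind it. Next I lower them and push.

```bash
cat > ok.py <<'E'
# exit 1 when the tool is pushed back by more than 6 N along the gauge
import sys,numpy as np
from bench import manip
s=manip.read_state();f=-s['wrist_force']@np.array([.997,.0767,0])
g=(s['eef_pos'][:2]-[.5337,-.0335])@np.array([.997,.0767])
print('push %.1f N, sleeve pin-x if touching %.1f, y off %.1f'%(f,(g+.039-.056)*1000,1000*(s['eef_pos'][:2]-[.5337,-.0335])@np.array([-.0767,.997])));sys.exit(f>float(sys.argv[1]) if len(sys.argv)>1 else f>6)
E
python3 -m crank '[[0.007,0.002,0.15,0],[0,0,0.15,0],[0,0,0.15,0],[0,0,0.025,0],[0,0,0,0],[0,0,0,0]]' 0 20 && python3 ok.py && python3 -m crank '[[-0.02,0,0,0],[-0.02,0,0,0],[-0.02,0,0,0],[-0.02,0,0,0],[-0.02,0,0,0],[0,0,0,0]]' && python3 ok.py && python3 -m crank '[[-0.02,0,0,0],[-0.02,0,0,0],[-0.02,0,0,0],[-0.02,0,0,0],[0,0,0,0]]' && python3 ok.py
```

```text
t: 8.15
eef_pos: [0.4469, -0.0401, 0.044]
tool_rot: [-0.039, 0.999, 0.0, -0.0]
wrist_force: [0.6, -0.3, 0.1]
grip_width: -0.0002
grip_force: 0.0
push -0.5 N, sleeve pin-x if touching -104.1, y off 0.0False
```

```bash
sed -i 's/sys.exit(\(.*\))$/sys.exit(int(\1))/' ok.py
python3 -m crank '[[-0.02,0,0,0],[-0.02,0,0,0],[-0.02,0,0,0],[-0.02,0,0,0],[-0.02,0,0,0],[0,0,0,0]]' >/dev/null && python3 ok.py && python3 -m crank '[[-0.02,0,0,0],[-0.02,0,0,0],[-0.02,0,0,0],[-0.02,0,0,0],[0,0,0,0]]' >/dev/null && python3 ok.py &&  python3 -m crank '[[-0.02,0,0,0],[-0.02,0,0,0],[-0.02,0,0,0],[0,0,0,0]]' >/dev/null && python3 ok.py
```

```text
push 0.2 N, sleeve pin-x if touching -91.8, y off 0.0
push -1.2 N, sleeve pin-x if touching -82.4, y off 0.0
push 0.2 N, sleeve pin-x if touching -75.2, y off 0.1
```

```bash
python3 -m crank '[[-0.015,0,0,0],[-0.015,0,0,0],[0,0,0,0]]' >/dev/null && python3 ok.py && python3 -m crank '[[-0.015,0,0,0],[-0.015,0,0,0],[0,0,0,0]]' >/dev/null && python3 ok.py && python3 -m crank '[[-0.015,0,0,0],[-0.015,0,0,0],[0,0,0,0]]' >/dev/null && python3 ok.py && python3 -m crank '[[-0.015,0,0,0],[0,0,0,0]]' >/dev/null && python3 ok.py
python3 - <<'E'
from h import *
cv2.imwrite('pics/scene4.png',manip.read_camera('scene'))
E
```

```text
push 0.1 N, sleeve pin-x if touching -71.9, y off 0.1
push -0.3 N, sleeve pin-x if touching -68.2, y off 0.0
push -0.4 N, sleeve pin-x if touching -64.6, y off 0.1
push 0.9 N, sleeve pin-x if touching -62.9, y off 0.1
```

```bash
r(){ :; }
python3 -m crank '[[-0.01,0,0,0],[-0.01,0,0,0],[0,0,0,0]]' >/dev/null && python3 ok.py && python3 -m crank '[[-0.01,0,0,0],[0,0,0,0]]' >/dev/null && python3 ok.py && python3 -m crank '[[-0.01,0,0,0],[0,0,0,0]]' >/dev/null && python3 ok.py && python3 -m crank '[[-0.01,0,0,0],[0,0,0,0]]' >/dev/null && python3 ok.py && python3 -m crank '[[-0.01,0,0,0],[0,0,0,0]]' >/dev/null && python3 ok.py && python3 -m crank '[[-0.01,0,0,0],[0,0,0,0]]' >/dev/null && python3 ok.py && python3 -m crank '[[-0.01,0,0,0],[0,0,0,0]]' >/dev/null && python3 ok.py && python3 -m crank '[[-0.01,0,0,0],[0,0,0,0]]' >/dev/null && python3 ok.py && python3 -m crank '[[-0.01,0,0,0],[0,0,0,0]]' >/dev/null && python3 ok.py && python3 -m crank '[[-0.01,0,0,0],[0,0,0,0]]' >/dev/null && python3 ok.py && python3 -m crank '[[-0.01,0,0,0],[0,0,0,0]]' >/dev/null && python3 ok.py && python3 -m crank '[[-0.01,0,0,0],[0,0,0,0]]' >/dev/null && python3 ok.py
```

```text
push 0.2 N, sleeve pin-x if touching -60.6, y off 0.1
push 0.1 N, sleeve pin-x if touching -59.5, y off 0.1
push -0.7 N, sleeve pin-x if touching -58.2, y off 0.1
push -0.2 N, sleeve pin-x if touching -57.0, y off 0.1
push -0.2 N, sleeve pin-x if touching -55.8, y off 0.1
push 0.3 N, sleeve pin-x if touching -54.6, y off 0.1
push -0.5 N, sleeve pin-x if touching -53.5, y off 0.1
push -0.3 N, sleeve pin-x if touching -52.2, y off 0.1
push 1.2 N, sleeve pin-x if touching -51.6, y off 0.2
push 5.9 N, sleeve pin-x if touching -51.6, y off 0.2
push 9.2 N, sleeve pin-x if touching -51.5, y off 0.3
```

It stopped at pin-x −51.6 mm while the force rose to 9 N, so this sleeve is webbed and goes in the red tray.

```bash
python3 -m crank '[[0,0,0,0],[0,0,0,0],[0.05,0,0,0],[0.1,0,0,0],[0.02,0,-0.1,0],[0,0,-0.2,0],[0,0,-0.2,0],[0,0,-0.02,0],[0,0,0,0],[0,0,0,0]]' 0.7;  python3 - <<'E'
from h import *
delta(.5377,-.0332,.042,184.4)
E
```

```text
t: 13.12
eef_pos: [0.4817, -0.0374, 0.1061]
tool_rot: [-0.039, 0.999, -0.0, 0.001]
wrist_force: [-0.3, -0.4, -0.2]
grip_width: 0.0601
grip_force: 0.0
pos [ 0.4817 -0.0374  0.1061] ang -175.58 shift [-0.468 -0.001  0.535] yaw 0.0
```

```bash
python3 -m crank '[[-0.2,0,0,0],[-0.2,0,0,0],[-0.068,0,0,0],[0,0,0.2,0],[0,0,0.2,0],[0,0,0.13,0],[0,0,0,0],[0,0,0,0]]' 0.7;  python3 - <<'E'
from h import *
delta(.5377,-.0332,.042,184.4)
E
python3 -m crank '[[0,0,0,0],[0,0,0,0],[0,0,0,0],[0,0,0,0],[0,0,0,0]]' 0.2 20
```

```text
t: 13.78
eef_pos: [0.5359, -0.033, 0.0412]
tool_rot: [-0.039, 0.999, 0.0, -0.002]
wrist_force: [0.1, 0.2, -0.6]
grip_width: 0.0596
grip_force: 0.0
pos [ 0.5359 -0.033   0.0412] ang -175.58 shift [-0.014 -0.003 -0.006] yaw 0.0
t: 14.2
eef_pos: [0.5381, -0.0331, 0.0435]
tool_rot: [-0.039, 0.999, -0.0, 0.001]
wrist_force: [-0.1, -0.6, 6.6]
grip_width: 0.0375
grip_force: 23.0
```

```bash
python3 -m crank '[[0.04,0,-0.002,0],[0.06,0,0,0],[0.08,0,0,0],[0.08,0,0,0],[0.08,0,0,0],[0.05,0,0,0],[0,0,0,0]]' && python3 -m crank '[[0,0,-0.1,0],[0,0,-0.25,0],[0,0,-0.25,0],[0,0,-0.2,0.075],[0,0,0,0.075],[0,0,0,0],[0,0,0,0]]';  python3 - <<'E'
from h import *
delta(.429,-.262,.10,175.4)
E
```

```text
t: 14.78
eef_pos: [0.4897, -0.0369, 0.0435]
tool_rot: [-0.039, 0.999, -0.0, 0.0]
wrist_force: [-1.2, -0.3, 10.1]
grip_width: 0.0375
grip_force: 23.4
t: 15.37
eef_pos: [0.4896, -0.0367, 0.1384]
tool_rot: [0.039, 0.999, 0.0, -0.001]
wrist_force: [-0.7, -0.4, -0.7]
grip_width: 0.0377
grip_force: 22.2
pos [ 0.4896 -0.0367  0.1384] ang 175.55 shift [ 0.357 -1.911  0.321] yaw 0.003
```

```bash
python3 -m crank '[[0.014,-0.24,0,0],[0.014,-0.24,0,0],[0.014,-0.24,0,0],[0.014,-0.24,0,0],[0.014,-0.24,0,0],[0.014,-0.24,0,0],[0.014,-0.24,0,0],[0.014,-0.24,0,0],[0,0,0,0],[0,0,0,0],[0,0,0.2,0],[0,0,0.2,0],[0,0,0,0],[0,0,0,0]]';  python3 - <<'E'
from h import *
delta(.460,-.2647,.0318,175.4)
for n in('top','scene'): cv2.imwrite(f'pics/{n}5.png',manip.read_camera(n))
t=cv2.imread('pics/top5.png')[150:320,350:520]
s=cv2.imread('pics/scene5.png')[170:370,80:280]
cv2.imwrite('pics/c5.png',np.hstack([cv2.resize(t,(400,400),interpolation=2),cv2.resize(s,(400,400),interpolation=2)]))
E
```

```text
t: 16.53
eef_pos: [0.4577, -0.2636, 0.0895]
tool_rot: [0.039, 0.999, 0.001, -0.002]
wrist_force: [-0.5, -0.4, -1.3]
grip_width: 0.0376
grip_force: 22.1
pos [ 0.4577 -0.2636  0.0895] ang 175.53 shift [-0.022 -0.009  0.481] yaw 0.002
```

View pics/c5.png

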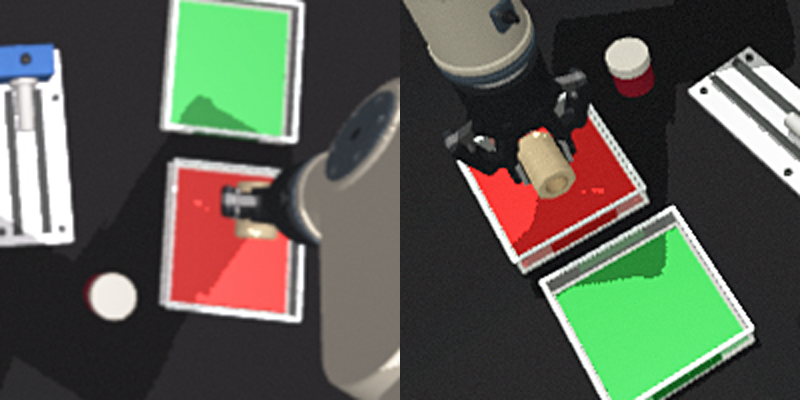

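The sleeve hangs over the red tray (about (545,165) in the crop), clear of the walls. I'm setting it down.

```bash
python3 -m crank '[[-0.022,-0.009,0.15,0],[0,0,0.15,0],[0,0,0.13,0],[0,0,0,0],[0,0,0,0]]'; python3 -m crank '[[0,0,0.03,0],[0,0,0,0],[0,0,0,0]]' ; python3 -c "
from h import *
delta(.46,-.2647,.0325)"
```

```text
t: 17.05
eef_pos: [0.4618, -0.2664, 0.0398]
tool_rot: [0.04, 0.999, 0.0, -0.0]
wrist_force: [-1.4, 0.3, 0.0]
grip_width: 0.0371
grip_force: 22.1
t: 17.3
eef_pos: [0.4622, -0.2668, 0.0366]
tool_rot: [0.04, 0.999, -0.0, 0.001]
wrist_force: [0.5, 0.9, -0.8]
grip_width: 0.0372
grip_force: 22.2
pos [ 0.4622 -0.2668  0.0366] ang 175.43 shift [0.019 0.016 0.034] yaw None
```

```bash
python3 -m crank '[[0,0,0.015,0],[0,0,0.01,0],[0,0,0,0],[0,0,0,0]]'; python3 ok.py >/dev/null;  python3 -m crank '[[0,0,0.008,0],[0,0,0,0],[0,0,0,0]]'
```

```text
t: 17.63
eef_pos: [0.4616, -0.2666, 0.0326]
tool_rot: [0.04, 0.999, 0.0, -0.0]
wrist_force: [-0.4, 0.3, -0.5]
grip_width: 0.0376
grip_force: 22.2
t: 17.88
eef_pos: [0.4616, -0.2666, 0.0325]
tool_rot: [0.04, 0.999, -0.0, -0.0]
wrist_force: [-3.2, 1.5, 10.9]
grip_width: 0.0374
grip_force: 23.6
```

```bash
python3 -m crank '[[0,0,0,0],[0,0,0,0],[0,0,0,0],[0,0,0,0],[0,0,-0.15,0],[0,0,-0.25,0],[0,0,-0.3,0],[0,0,-0.3,0],[0,0,0,0],[0,0,0,0]]' 0.75
python3 - <<'E'
from h import *
delta(.621,.315,.15,175.2)
E
```

```text
t: 18.72
eef_pos: [0.4629, -0.2673, 0.1537]
tool_rot: [0.04, 0.999, -0.001, 0.002]
wrist_force: [-0.3, -0.2, -1.0]
grip_width: 0.064
grip_force: 0.0
pos [ 0.4629 -0.2673  0.1537] ang 175.42 shift [-0.925  4.943  0.025] yaw 0.004
```

```bash
python3 -m crank '[[-0.0514,0.2746,0,0],[-0.0514,0.2746,0,0],[-0.0514,0.2746,0,0],[-0.0514,0.2746,0,0],[-0.0514,0.2746,0,0],[-0.0514,0.2746,0,0],[-0.0514,0.2746,0,0],[-0.0514,0.2746,0,0],[-0.0514,0.2746,0,0],[-0.0514,0.2746,0,0],[-0.0514,0.2746,0,0],[-0.0514,0.2746,0,0],[-0.0514,0.2746,0,0],[-0.0514,0.2746,0,0],[-0.0514,0.2746,0,0],[-0.0514,0.2746,0,0],[-0.0514,0.2746,0,0],[-0.0514,0.2746,0,0],[0,0,0,0],[0,0,0,0]]'; python3 -m crank '[[0,0,0,0],[0,0,0,0]]';python3 - <<'E'
from h import *
delta(.621,.315,.0312,175.2)
im=manip.read_camera('top');cv2.imwrite('pics/top6.png',im)
for c in blobs(im,(5,25,90),(30,150,255),150):
    r=rect('top',c,.022)
    if r[0]>300 and r[1]<-180: print(r)
cv2.imwrite('pics/c6.png',cv2.resize(im[120:300,190:500],(800,465)))
E
```

```text
t: 20.38
eef_pos: [0.6188, 0.317, 0.1493]
tool_rot: [0.039, 0.999, -0.001, -0.001]
wrist_force: [0.0, -0.7, -0.5]
grip_width: 0.0639
grip_force: 0.0
t: 20.55
eef_pos: [0.6189, 0.3144, 0.1505]
tool_rot: [0.04, 0.999, -0.001, -0.001]
wrist_force: [-0.8, -0.2, -0.6]
grip_width: 0.0644
grip_force: 0.0
pos [0.6189 0.3144 0.1505] ang 175.39 shift [-0.019  0.008  0.994] yaw 0.003
[ 461.9 -265.4   59.5   43.4   -2.1  461.6 -266.5]
[ 884.8 -447.7   84.    83.    84.   884.3 -437.4]
[ 869.6 -382.   124.1   39.4   -4.8  875.2 -380.4]
[ 877.4 -288.5  142.3  126.9   85.7  871.8 -299.2]
```

View pics/c6.png

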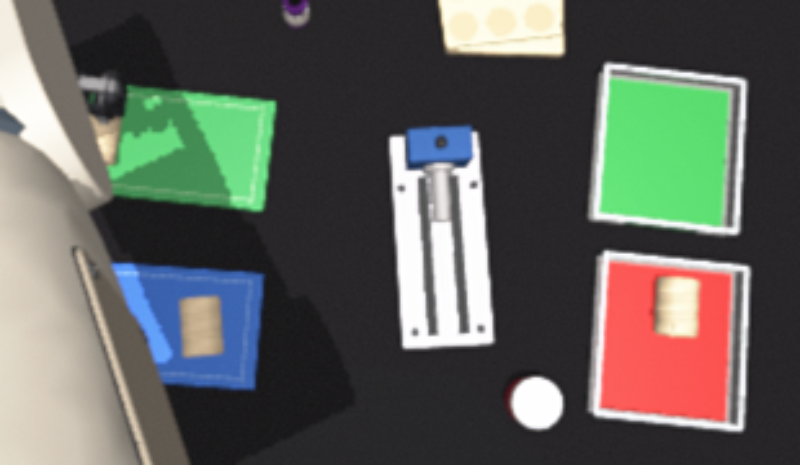

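The first sleeve lies flat in the red tray at crop (677,307), and the gripper is now above the second at about (105,135). I'm lowering to grasp it.

```bash
python3 -m crank '[[-0.019,0.008,0.1,0],[0,0,0.25,0],[0,0,0.25,0],[0,0,0.2,0],[0,0,0,0],[0,0,0,0]]'; python3 -c "
from h import *
delta(.621,.315,.0312,175.2)"
```

```text
t: 21.1
eef_pos: [0.6211, 0.3154, 0.0541]
tool_rot: [0.04, 0.999, -0.001, -0.001]
wrist_force: [-0.1, 1.0, 0.3]
grip_width: 0.064
grip_force: 0.0
pos [0.6211 0.3154 0.0541] ang 175.38 shift [-0.    -0.003  0.191] yaw 0.003
```

```bash
python3 -m crank '[[0,-0.003,0.1,0],[0,0,0.09,0],[0,0,0,0],[0,0,0,0]]'; python3 -m crank '[[0,0,0,0],[0,0,0,0],[0,0,0,0],[0,0,0,0],[0,0,0,0]]' 0.2 25; python3 -m crank '[[0,0,-0.1,0],[0,0,-0.25,0],[0,0,-0.25,0],[0,0,-0.25,0],[0,0,-0.05,-0.076],[0,0,0,-0.076],[0,0,0,0],[0,0,0,0]]'; python3 -c "
from h import *
delta(.501,-.036,.13,184.4)"
```

```text
t: 21.43
eef_pos: [0.6218, 0.3161, 0.0327]
tool_rot: [0.04, 0.999, -0.0, -0.0]
wrist_force: [0.5, 0.8, 0.8]
grip_width: 0.064
grip_force: 0.0
t: 21.85
eef_pos: [0.6225, 0.3165, 0.0337]
tool_rot: [0.04, 0.999, 0.0, 0.001]
wrist_force: [0.6, -0.5, 6.2]
grip_width: 0.0373
grip_force: 25.9
t: 22.52
eef_pos: [0.6217, 0.3161, 0.1412]
tool_rot: [-0.038, 0.999, -0.0, -0.0]
wrist_force: [-0.3, 0.3, -1.2]
grip_width: 0.0372
grip_force: 25.4
pos [0.6217 0.3161 0.1412] ang -175.6 shift [ 1.228 -2.848  0.094] yaw 0.0
```

```bash
python3 -m crank '[[0.1116,-0.2589,0,0],[0.1116,-0.2589,0,0],[0.1116,-0.2589,0,0],[0.1116,-0.2589,0,0],[0.1116,-0.2589,0,0],[0.1116,-0.2589,0,0],[0.1116,-0.2589,0,0],[0.1116,-0.2589,0,0],[0.1116,-0.2589,0,0],[0.1116,-0.2589,0,0],[0.1116,-0.2589,0,0],[0,0,0,0],[0,0,0,0],[0,0,0,0]]'; python3 -c "
from h import *
delta(.501,-.036,.0447,184.4)"
```

```text
t: 23.68
eef_pos: [0.5022, -0.036, 0.1408]
tool_rot: [-0.038, 0.999, 0.0, -0.0]
wrist_force: [-0.3, -0.4, -0.5]
grip_width: 0.0372
grip_force: 25.5
pos [ 0.5022 -0.036   0.1408] ang -175.6 shift [0.01  0.001 0.8  ] yaw -0.0
```

```bash
python3 -m crank '[[0.01,0.001,0.2,0],[0,0,0.25,0],[0,0,0.2,0],[0,0,0.06,0],[0,0,0,0],[0,0,0,0]]'; python3 -m crank '[[0,0,0.03,0],[0,0,0.025,0],[0,0,0,0],[0,0,0,0]]'; python3 -c "
from h import *
delta(.501,-.036,.0447,184.4)"
```

```text
t: 24.18
eef_pos: [0.5014, -0.0354, 0.0559]
tool_rot: [-0.04, 0.999, 0.0, -0.0]
wrist_force: [1.4, -0.9, -0.9]
grip_width: 0.0376
grip_force: 25.5
t: 24.52
eef_pos: [0.5013, -0.0361, 0.0496]
tool_rot: [-0.04, 0.999, -0.0, 0.0]
wrist_force: [-0.1, -0.2, -1.5]
grip_width: 0.0375
grip_force: 25.5
pos [ 0.5013 -0.0361  0.0496] ang -175.46 shift [0.002 0.001 0.041] yaw 0.002
```

```bash
python3 -m crank '[[0.002,0.001,0.02,0],[0,0,0.01,0],[0,0,0,0],[0,0,0,0]]'; python3 -m crank '[[0,0,0.01,0],[0,0,0,0],[0,0,0,0]]'; python3 -m crank '[[0,0,0.007,0],[0,0,0,0],[0,0,0,0]]'
```

```text
t: 24.85
eef_pos: [0.5007, -0.036, 0.0454]
tool_rot: [-0.04, 0.999, 0.0, -0.0]
wrist_force: [0.5, 0.4, -1.5]
grip_width: 0.037
grip_force: 25.5
t: 25.1
eef_pos: [0.5008, -0.036, 0.0446]
tool_rot: [-0.04, 0.999, -0.0, 0.0]
wrist_force: [-2.2, -0.1, 4.9]
grip_width: 0.0373
grip_force: 26.3
t: 25.35
eef_pos: [0.5009, -0.0361, 0.0446]
tool_rot: [-0.04, 0.999, -0.0, 0.0]
wrist_force: [-5.9, 0.3, 18.5]
grip_width: 0.0372
grip_force: 27.7
```

Seated. Now I release, go behind the sleeve and lower the closed fingers as before.

```bash
python3 -m crank '[[0,0,0,0],[0,0,0,0],[0,0,0,0],[0,0,0,0]]' 0.75; python3 -m crank '[[0,0,-0.2,0],[0,0,-0.2,0],[0,0,-0.1,0],[0.2,0,0,0],[0.2,0,0,0],[0.05,0,0,0],[0,0,0,0],[0,0,0,0],[0,0,0,0]]' 0;  python3 - <<'E'
from h import *
delta(.447,-.0402,.044,184.4)
im=manip.read_camera('scene');cv2.imwrite('pics/scene7.png',im)
cv2.imwrite('pics/c7.png',cv2.resize(im[130:290,190:350],(500,500),interpolation=2))
E
```

```text
t: 25.68
eef_pos: [0.5007, -0.036, 0.0433]
tool_rot: [-0.04, 0.999, 0.0, -0.0]
wrist_force: [-0.9, 0.3, 0.1]
grip_width: 0.0642
grip_force: 0.0
t: 26.43
eef_pos: [0.4483, -0.0403, 0.1036]
tool_rot: [-0.04, 0.999, -0.0, 0.001]
wrist_force: [-0.4, -0.5, 0.1]
grip_width: 0.0
grip_force: 0.0
pos [ 0.4483 -0.0403  0.1036] ang -175.46 shift [0.011 0.002 0.497] yaw 0.002
```

View pics/c7.png

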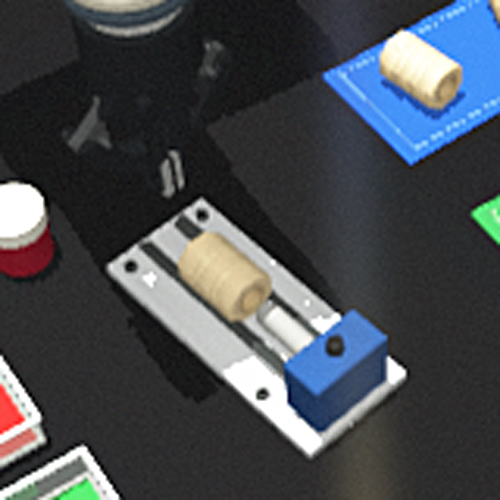

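The second sleeve is seated in line and clear of the pin tip (end at (257,298), tip at about (265,312)). Pushing now.

```bash
python3 -m crank '[[0.011,0.002,0.15,0.002],[0,0,0.15,0],[0,0,0.15,0],[0,0,0.047,0],[0,0,0,0],[0,0,0,0],[0,0,0,0]]' && python3 ok.py && python3 -m crank '[[-0.02,0,0,0],[-0.02,0,0,0],[-0.02,0,0,0],[-0.02,0,0,0],[-0.02,0,0,0],[0,0,0,0]]' >/dev/null && python3 ok.py && python3 -m crank '[[-0.02,0,0,0],[-0.02,0,0,0],[-0.02,0,0,0],[-0.02,0,0,0],[0,0,0,0]]' >/dev/null && python3 ok.py &&  python3 -m crank '[[-0.02,0,0,0],[-0.02,0,0,0],[-0.02,0,0,0],[0,0,0,0]]' >/dev/null && python3 ok.py && python3 -m crank '[[-0.015,0,0,0],[-0.015,0,0,0],[0,0,0,0]]' >/dev/null && python3 ok.py && python3 -m crank '[[-0.015,0,0,0],[-0.015,0,0,0],[0,0,0,0]]' >/dev/null && python3 ok.py && python3 -m crank '[[-0.015,0,0,0],[-0.015,0,0,0],[0,0,0,0]]' >/dev/null && python3 ok.py && python3 -m crank '[[-0.015,0,0,0],[-0.01,0,0,0],[0,0,0,0]]' >/dev/null && python3 ok.py
```

```text
t: 27.07
eef_pos: [0.4464, -0.0402, 0.0444]
tool_rot: [-0.039, 0.999, -0.0, 0.0]
wrist_force: [0.3, -0.4, 0.3]
grip_width: -0.0002
grip_force: 0.0
push -0.3 N, sleeve pin-x if touching -104.6, y off 0.1
push 0.6 N, sleeve pin-x if touching -92.6, y off 0.1
push 0.7 N, sleeve pin-x if touching -83.2, y off 0.1
push -0.1 N, sleeve pin-x if touching -75.9, y off 0.1
push -0.2 N, sleeve pin-x if touching -72.5, y off 0.1
push -0.5 N, sleeve pin-x if touching -68.9, y off 0.1
push 0.5 N, sleeve pin-x if touching -65.3, y off 0.1
push -0.7 N, sleeve pin-x if touching -62.4, y off 0.1
```

```bash
python3 -m crank '[[-0.01,0,0,0],[-0.01,0,0,0],[0,0,0,0]]' >/dev/null && python3 ok.py && python3 -m crank '[[-0.01,0,0,0],[-0.01,0,0,0],[0,0,0,0]]' >/dev/null && python3 ok.py && python3 -m crank '[[-0.01,0,0,0],[0,0,0,0]]' >/dev/null && python3 ok.py && python3 -m crank '[[-0.01,0,0,0],[0,0,0,0]]' >/dev/null && python3 ok.py && python3 -m crank '[[-0.01,0,0,0],[0,0,0,0]]' >/dev/null && python3 ok.py && python3 -m crank '[[-0.01,0,0,0],[0,0,0,0]]' >/dev/null && python3 ok.py && python3 -m crank '[[-0.01,0,0,0],[0,0,0,0]]' >/dev/null && python3 ok.py && python3 -m crank '[[-0.01,0,0,0],[0,0,0,0]]' >/dev/null && python3 ok.py && python3 -m crank '[[-0.01,0,0,0],[0,0,0,0]]' >/dev/null && python3 ok.py && python3 -m crank '[[-0.01,0,0,0],[0,0,0,0]]' >/dev/null && python3 ok.py && python3 -m crank '[[-0.01,0,0,0],[0,0,0,0]]' >/dev/null && python3 ok.py
```

```text
push -0.0 N, sleeve pin-x if touching -60.1, y off 0.1
push -0.0 N, sleeve pin-x if touching -57.6, y off 0.1
push -0.6 N, sleeve pin-x if touching -56.5, y off 0.1
push -0.2 N, sleeve pin-x if touching -55.3, y off 0.2
push 0.3 N, sleeve pin-x if touching -54.1, y off 0.2
push -0.3 N, sleeve pin-x if touching -52.9, y off 0.2
push 0.0 N, sleeve pin-x if touching -51.7, y off 0.2
push 3.5 N, sleeve pin-x if touching -51.6, y off 0.2
push 6.5 N, sleeve pin-x if touching -51.5, y off 0.3
```

This one also stops at pin-x −51.6. I'll check by eye that 24 mm of bare pin shows before sorting it.

```bash
python3 -m crank '[[0,0,0,0],[0,0,0,0],[0,0,0,0]]' | head -3;  python3 - <<'E'
from h import *
im=manip.read_camera('scene');cv2.imwrite('pics/scene8.png',im)
cv2.imwrite('pics/c8.png',cv2.resize(im[180:280,215:335],(600,500),interpolation=2))
u=np.array([.997,.0767]);o=np.array([.5337,-.0335])
for g in (-.024,.032,.056): print(g,(proj('scene',[*(o+g*u),.052])-[215,180])*5)
E
```

```text
t: 31.23
eef_pos: [0.4992, -0.0358, 0.0435]
tool_rot: [-0.039, 0.999, 0.0, -0.002]
-0.024 [[244.56033644 177.23626965]]
0.032 [[333.54823341 254.38291167]]
0.056 [[372.97026753 288.55921718]]
```

View pics/c8.png

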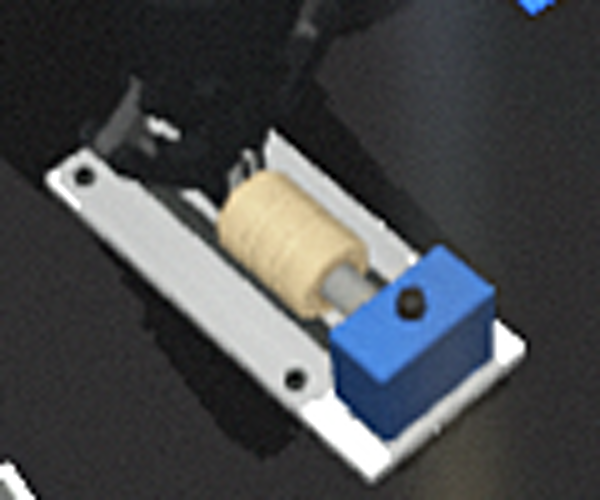

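A sleeve end at (340,250) with bare pin up to the block confirms it is blocked, so it goes in the red tray too, in the nearer slot.

```bash
python3 -m crank '[[0.05,0,0,0],[0.1,0,0,0],[0.02,0,-0.1,0],[0,0,-0.2,0],[0,0,-0.2,0],[0,0,-0.02,0],[0,0,0,0],[0,0,0,0]]' 0.7 >/dev/null;  python3 -c "
from h import *
delta(.5377,-.0332,.043,184.4)"
```

```text
pos [ 0.481  -0.0374  0.1061] ang -175.58 shift [-0.473 -0.002  0.526] yaw 0.0
```

```bash
python3 -m crank '[[-0.2,0,0,0],[-0.2,0,0,0],[-0.073,-0.002,0,0],[0,0,0.2,0],[0,0,0.2,0],[0,0,0.12,0],[0,0,0,0],[0,0,0,0]]' 0.7 && python3 -m crank '[[0,0,0,0],[0,0,0,0],[0,0,0,0],[0,0,0,0],[0,0,0,0]]' 0.2 20 && python3 -m crank '[[0.04,0,-0.002,0],[0.06,0,0,0],[0.08,0,0,0],[0.08,0,0,0],[0.08,0,0,0],[0.05,0,0,0],[0,0,0,0]]' && python3 -m crank '[[0,0,-0.1,0],[0,0,-0.25,0],[0,0,-0.25,0],[0,0,-0.2,0.075],[0,0,0,0.075],[0,0,0,0],[0,0,0,0]]';  python3 -c "
from h import *
delta(.394,-.2600,.0900,175.4)"
```

```text
t: 32.62
eef_pos: [0.536, -0.0332, 0.0425]
tool_rot: [-0.039, 0.999, 0.0, -0.002]
wrist_force: [-0.3, 0.0, 0.3]
grip_width: 0.0596
grip_force: 0.0
t: 33.03
eef_pos: [0.538, -0.0333, 0.0447]
tool_rot: [-0.039, 0.999, -0.0, 0.001]
wrist_force: [-1.7, -0.8, 7.1]
grip_width: 0.037
grip_force: 22.1
t: 33.62
eef_pos: [0.4896, -0.0371, 0.0446]
tool_rot: [-0.039, 0.999, -0.0, 0.0]
wrist_force: [-2.3, -0.4, 9.7]
grip_width: 0.0373
grip_force: 22.5
t: 34.2
eef_pos: [0.4895, -0.0369, 0.1396]
tool_rot: [0.039, 0.999, -0.0, -0.001]
wrist_force: [0.7, 0.4, -1.0]
grip_width: 0.0376
grip_force: 21.4
pos [ 0.4895 -0.0369  0.1396] ang 175.55 shift [ 0.648 -1.915  0.414] yaw 0.003
```

```bash
python3 -m crank '[[0.081,-0.239,0,0],[0.081,-0.239,0,0],[0.081,-0.239,0,0],[0.081,-0.239,0,0],[0.081,-0.239,0,0],[0.081,-0.239,0,0],[0.081,-0.239,0,0],[0.081,-0.239,0,0],[0,0,0,0],[0,0,0,0],[0,0,0.2,0],[0,0,0.2,0],[0,0,0,0],[0,0,0,0],[0,0,0,0]]';  python3 -c "
from h import *
delta(.394,-.2600,.0337,175.4)"
```

```text
t: 35.45
eef_pos: [0.3952, -0.2587, 0.0924]
tool_rot: [0.039, 0.999, 0.0, -0.0]
wrist_force: [0.7, 0.0, -0.3]
grip_width: 0.0377
grip_force: 21.3
pos [ 0.3952 -0.2587  0.0924] ang 175.51 shift [ 0.009 -0.011  0.489] yaw 0.002
```

```bash
python3 -m crank '[[0.009,-0.011,0.15,0],[0,0,0.15,0],[0,0,0.12,0],[0,0,0.02,0],[0,0,0,0],[0,0,0,0],[0,0,0,0]]' | head -3; python3 -m crank '[[0,0,0.02,0],[0,0,0.01,0],[0,0,0,0],[0,0,0,0]]'| head -4; python3 -m crank '[[0,0,0.01,0],[0,0,0,0],[0,0,0,0]]'| head -4
```

```text
t: 36.03
eef_pos: [0.3946, -0.261, 0.0404]
tool_rot: [0.04, 0.999, -0.001, 0.001]
t: 36.37
eef_pos: [0.3938, -0.2606, 0.0358]
tool_rot: [0.04, 0.999, -0.0, 0.0]
wrist_force: [0.8, 0.9, -0.8]
t: 36.62
eef_pos: [0.3938, -0.2606, 0.0344]
tool_rot: [0.04, 0.999, 0.0, -0.0]
wrist_force: [0.7, 0.4, 0.1]
```

```bash
python3 -m crank '[[0,0,0.01,0],[0,0,0,0],[0,0,0,0]]'| head -4;  python3 -m crank '[[0,0,0,0],[0,0,0,0],[0,0,0,0],[0,0,0,0],[0,0,-0.15,0],[0,0,-0.25,0],[0,0,-0.3,0],[0,0,-0.3,0],[0,0.25,0,0],[0,0.25,0,0],[0,0.25,0,0],[0,0.25,0,0],[0,0.25,0,0],[0,0,0,0],[0,0,0,0],[0,0,0,0]]' 0.7
python3 - <<'E'
from h import *
ims=[]
for n in('top','scene'):
    im=manip.read_camera(n);cv2.imwrite(f'pics/{n}9.png',im)
    ims.append(im)
    for c in blobs(im,(5,25,90),(30,150,255),150):
        r=rect(n,c,.022)
        if 300<r[0]<700 and abs(r[1])<350 : print(n,r)
cv2.imwrite('pics/c9.png',np.hstack([cv2.resize(ims[0][100:350,150:500],(420,300)),cv2.resize(ims[1][80:380,80:460],(380,300))]))
E
```

```text
t: 36.87
eef_pos: [0.3939, -0.2607, 0.0336]
tool_rot: [0.04, 0.999, -0.0, 0.0]
wrist_force: [-1.1, 0.6, 7.9]
t: 38.2
eef_pos: [0.4059, -0.1112, 0.1533]
tool_rot: [0.039, 0.999, -0.0, 0.0]
wrist_force: [-0.1, 0.1, 0.9]
grip_width: 0.06
grip_force: 0.0
top [433.5 202.2  55.3  37.1   6.3 433.1 202.4]
top [430.4 309.2  56.2  37.8 -23.8 429.8 309.3]
scene [ 420.2 -263.4  156.1   59.   -14.3  425.1 -263.1]
scene [431.7 202.6  73.4  47.3   5.9 439.3 196.8]
scene [425.9 310.2  90.1  42.  -24.  435.2 302.7]
```

View pics/c9.png

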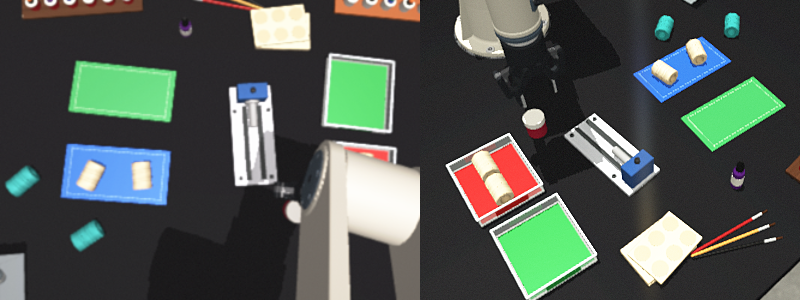

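Both sleeves lie flat end to end in the red tray (about (490,175) in the right half). The mat is empty, the blue-board sleeves, paints and palettes are in place, and the gripper is clear of everything. Handing in.

```bash
python3 -c "
from bench import manip
print(manip.finish_job())"
```

```text
the job is handed in; nothing more can be done
None
```

I tried both green-mat sleeves on the gauge; each stopped about 24 mm short of the shoulder (push force under 10 N), so both now lie flat in the red tray, and the job is handed in at about 38 s (no verdict came back).

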